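Load the drilling jig with knife handles and fit the drill plate

ROBOT

A 6-joint arm with a two-finger parallel gripper is mounted at the origin on the work surface. World frame = base frame: x ahead of the robot, y to its left, z up, the work surface at z = 0. Lengths are in mm, angles in rad, forces in N, time in s.
With the tool pointing down it reaches from about 350 to 975 mm from the base axis. Payload 7.1 kg.
Tool frame: the origin (TCP) lies at the very end of the fingers, on their centre line; the grasp point (between the pads) lies 19 mm behind it (ctrl.grasp_offset is the distance from the TCP to the grasp point, in mm); z points along the fingers, y is the line along which they close (so a half turn about z gives the same grasp; the last joint's range is limited). The gripper opens to 88 mm and grips with 3 to 60 N. Pads are 20 mm wide; open, the fingers measure 115 mm over their backs; the gripper's body (75 mm by 178 mm) begins 61 mm behind the grasp point.
Start: joints at [-1.237, 0.423, 1.63, -0, 1.089, -0.019], TCP at [215.971, -586.482, 222.675] pointing down, gripper open.
Joint ranges: [-3, 3], [-0.9, 2.11], [0.09, 2.58], [-1.31, 4.45], [0.11, 2.69], [-2.54, 2.54]. Speed limits (rad/s): [2.39, 2.39, 3.01, 3.14, 3.14, 3.14].

INTERFACE

Orientations are given as a rotation vector (axis times angle).
In Python, from workcell import ctrl, viewer, ticket, models gives the robot as it stands.
- The arm moves only by the tool play_rows, never from a script. Its arguments are lists of equal length, an entry for each row: "dp": the shift along the world's x, y, z in mm, a list of three; "yaw": the turn about the world's z in degrees. In form: {"dp": [[tx, ty, tz], ...], "yaw": [yaw, ...]}. A call has 1 to 8 rows; each row shifts and turns the commanded pose from where the row before left it; what a row does not reach is not made up. A row lasts 1/12 s, in which the tool goes at most 41.7 mm and 7.16 degrees, less where a joint would pass 70% of its speed; a pose out of reach is approached as far as the arm can. A call is refused whole if a number of a shift passes 41.7 or a number of a turn 7.16, either way. A call with a gripper value outside its range is refused whole. "gripper" is the closure, from 0 (fully open) to 1 (shut), set as the call begins (left out, the last holds). The fingers move at their own pace and stop on an object; the grip force is fixed at half the most. Time passes only in rows, so rows that do not move let the fingers close. It gives the time, the measured TCP pose, the force, the opening and the grip force at its end, in the units of the state.
- ctrl.get_obs(): the state, without advancing time (a new reading comes with each control period).
- viewer.get_image(name): name is "scene" or "top" or "wrist"; returns a dict with "pixels" (384x512x3 uint8, red, green, blue), "range_z" (384x512 float32, mm along the optical axis (not along the pixel's ray), 0 where there is no reading), "fx", "fy", "cx", "cy" (pixels), "T" (4x4, takes a point from camera to world coordinates); the wrist camera has in their place "hand_eye" (4x4, takes a point from camera to tool coordinates, whose origin is the TCP and whose axes are the flange's). Camera axes: x right, y up, looking along -z (the intrinsics and any distortion apply to the point x, -y, -z); pixel columns grow to the right and rows downward; lengths in mm; the calibration is good to about 2 mm. A picture is of the moment at which its call begins: read the wrist's pose just before it.
- ticket.close_job(): hands the job in; it is judged then, once.
Trained networks look in a picture, given as the dict that the camera call returned (one of the last four; its "shot" number tells which), for a name from the list of things; names that differ only in an ending like _2 or _b are one class to them, and where a whole thing is asked for, a point or a joint stands for the part that bears it (a point fixed in the world has none). Each returns a list of dicts, best first, with "conf" (0 to 1); they miss things now and then, are a little off and sometimes report something else, mostly with a low value. They report only what shows in the picture. A call takes as long as a camera call. They do not tell look-alikes from the thing itself.
- models.look_for(picture, name): "bbox" ([centre column, centre row, width, height] in pixels, round what is visible of it).
- models.landmark_of(picture, name): "location" ([column, row] in pixels: a listed point, or the origin of a listed thing).
The state is a dict: "t": time; "qpos": joint angles; "qvel": joint speeds; "joint_torque": joint torques, N m; "ee_pos": TCP position; "orientation": TCP orientation; "ft_force": force on the tool from outside, world axes, zero at the start; "moment": the same for the moment, N m; "width": finger opening in mm; "grasp_force": force on a finger pad.
Only numpy, scipy, OpenCV 4.12 (cv2) and the standard library are available. Lean on these libraries where they do the work, as an engineer would, in place of code of your own. Each camera call takes 0.05 s, during which the arm holds its last target. There are 200 camera calls.

TASK

Get a batch of pocket-knife handles ready for drilling: swing the latch of the grey tooling case clear and open its lid upright or further back, and lay all the handles from the board flat across the channel of the jig, side by side, closed up into one tight, straight row against the end stop. Then take the drill plate out of the case by its handle and lower it, without letting it fall, over the jig's two locating pins until it rests flush on both rails above the row. Leave the oil bottle, the tin and the screwdriver where they are.

Things in the scene. Friction and masses are not known exactly. Their poses are not given: they have to be found in the camera images.
- jig: Drilling jig, fixed. Steel base 250 x 160 x 12 mm; origin: centre of its underside, +x along the channel to the end stop. Rails 26 mm wide along both long edges (inner faces at y = +-54 mm, tops 34 mm above the bench) leave a channel 108 mm wide, floor 12 mm above the bench, open above and at the -x end, closed at +x by the end stop (face at x = 105 mm, as high as the rails), 230 mm long.
- jig_stop (a point): Point of the jig at the foot of the end stop's face, middle of the channel, on the channel floor (12 mm above the bench); axes as the jig's, so the channel lies towards -x. A row of n handles closed up against the stop reaches to x = -28n mm.
- jig_seat (a point): Point of the jig level with the rail tops (34 mm above the bench) where the centre of the seated drill plate's underside belongs: midway between the two pins; axes as the jig's. The seated plate covers the channel from the stop back to 130 mm from the stop face.
- pin_a (a point): Tip of the locating pin on the left (+y) rail at the stop end. Both pins are 12 mm thick, upright, rise 28.5 mm above the rail tops, the top 10 mm tapering to a nose 5 mm wide; their tips stand 62.5 mm above the bench.
- pin_b (a point): Tip of the other locating pin, on the right (-y) rail, 110 mm nearer the mouth of the channel than pin_a (134 mm across).
- plate: Loose aluminium drill plate 150 x 160 x 8 mm (x, y, z), 0.4 to 0.7 kg, flat in the shut case at the start. Origin: centre of its underside. Two round through holes 15 mm wide at (55, 67) and (-55, -67) mm match the pins (also half a turn round: either way fits). Small drill bushes stand 3 mm proud on top. A bar handle along its y axis bridges the middle.
- plate_handle (a point): Middle of the plate's bar handle, 47 mm above the plate's underside, on its centre. The bar is 14 mm thick (x) and 14 mm high, 104 mm long (y), on two posts 14 mm wide centred at y = +-45 mm; 32 mm free height under the bar.
- case: Grey steel tooling case, fixed, 190 x 200 x 68 mm, walls and floor 5 mm; origin: centre of its underside, front towards -x. A steel latch block 36 x 44 x 76 mm stands against its front, centred 30 mm to the -y side of the middle. The plate lies on the case floor with some 14 mm to spare all round.
- latch (a joint): Swing latch of the case, a level steel bar on an upright pivot, angle in rad: 0 = its nose lies over the lid's front edge and holds the lid shut; it grows (anticlockwise from above) to 1.6, turned along the case front and clear of the lid (clear from about 1.3). Light friction, stays where it is left.
- latch_ball (a point): Centre of the black ball, 26 mm wide, on an upright 10 mm stem at the tail of the latch bar, 46 mm from the pivot axis, 114 mm above the bench. The bar's top is 31 mm below the ball's centre. At latch 0 the ball is on the case's -x side of the pivot, at 1.57 on its -y side.
- latch_pivot (a point): Latch pivot, on the upright axis the latch turns about; axes turn with the latch, and -x points from here to the ball.
- lid (a joint): Lid of the case, angle in rad: 0 = shut, 1.57 = upright, 1.9 = its stop. It is hinged along the case's far (+x) top edge and opens upward and away from the front. Sheet 190 x 200 x 6 mm, 0.3 kg, stiff hinge (0.36 N m): it stays at any angle where it is left. Lifting it by the knob takes about 4 N.
- lid_knob (a point): Centre of the black ball knob, 26 mm wide, on a 10 mm stem on the lid, 28 mm above the lid's outer face, 160 mm from the hinge line, 30 mm to the +y side of the case's middle.
- lid_hinge (a point): Middle of the lid's hinge line (69 mm above the bench). Its axes turn with the lid: -x runs from the hinge to the lid's front edge, z is the outer face's normal, y is the hinge line.
- board: Flat wooden laying-out board 270 x 220 x 6 mm, fixed; origin: centre of its underside. The knife handles lie on it at the start.
- handle1: Pocket-knife handle, still unriveted: bar-shaped, wooden scales and steel ends on a steel core, 100 x 28 x 20 mm (x long, y wide, z high), 0.08 to 0.15 kg; origin: centre of its underside. All handles are alike and the same either way round; two to four of them are there (None throughout: absent).
- handle2: Pocket-knife handle, still unriveted: bar-shaped, wooden scales and steel ends on a steel core, 100 x 28 x 20 mm (x long, y wide, z high), 0.08 to 0.15 kg; origin: centre of its underside. All handles are alike and the same either way round; two to four of them are there (None throughout: absent).
- handle3: Pocket-knife handle, still unriveted: bar-shaped, wooden scales and steel ends on a steel core, 100 x 28 x 20 mm (x long, y wide, z high), 0.08 to 0.15 kg; origin: centre of its underside. All handles are alike and the same either way round; two to four of them are there (None throughout: absent).
- handle4: Pocket-knife handle, still unriveted: bar-shaped, wooden scales and steel ends on a steel core, 100 x 28 x 20 mm (x long, y wide, z high), 0.08 to 0.15 kg; origin: centre of its underside. All handles are alike and the same either way round; two to four of them are there (None throughout: absent).
- oil: Bystander: oil bottle, 40 mm wide, 120 mm high, upright beyond the jig.
- rivet_tin: Bystander: closed round tin, 72 mm wide, 50 mm high, beyond the jig.
- screwdriver: Bystander: screwdriver lying crosswise on the bench just beyond the jig.
Not all that is in view belongs to the job. What is shaped like the handle2 but blue or green is not meant.

How it is judged (in metres and radians):
On the way, in this order (a step that is already met when the one before it is completed fails the run):
1. the latch is swung clear of the lid (1.3 rad or more) (value of joint latch above 1.3 rad), for 0.2 s.
2. the lid is open (1.4 rad or more) (value of joint lid above 1.4 rad), for 0.2 s.
3. the drill plate is down over both pins, flush on the rails, above the closed-up row of all the handles ((x of handle1 in the frame of jig_stop between -0.018 and -0.011 m or x of handle1 in the frame of jig_stop between -0.046 and -0.039 m or x of handle1 in the frame of jig_stop between -0.074 and -0.067 m or x of handle1 in the frame of jig_stop between -0.102 and -0.095 m) and y of handle1 in the frame of jig_stop between -0.007 and 0.007 m and z of each of handle1, handle2, handle3, handle4 in the frame of jig_stop below 0.003 m and angle between the y axis of each of handle1, handle2, handle3, handle4 and the x axis of jig_stop, either way round below 0.08 rad and angle between each of handle1, handle2, handle3, handle4's own z axis and vertical below 0.08 rad and linear speed of each of handle1, handle2, handle3, handle4, plate below 0.02 m/s and (x of handle2 in the frame of jig_stop between -0.018 and -0.011 m or x of handle2 in the frame of jig_stop between -0.046 and -0.039 m or x of handle2 in the frame of jig_stop between -0.074 and -0.067 m or x of handle2 in the frame of jig_stop between -0.102 and -0.095 m) and y of handle2 in the frame of jig_stop between -0.007 and 0.007 m and (x of handle3 in the frame of jig_stop between -0.018 and -0.011 m or x of handle3 in the frame of jig_stop between -0.046 and -0.039 m or x of handle3 in the frame of jig_stop between -0.074 and -0.067 m or x of handle3 in the frame of jig_stop between -0.102 and -0.095 m) and y of handle3 in the frame of jig_stop between -0.007 and 0.007 m and (x of handle4 in the frame of jig_stop between -0.018 and -0.011 m or x of handle4 in the frame of jig_stop between -0.046 and -0.039 m or x of handle4 in the frame of jig_stop between -0.074 and -0.067 m or x of handle4 in the frame of jig_stop between -0.102 and -0.095 m) and y of handle4 in the frame of jig_stop between -0.007 and 0.007 m and (x of each of handle1, handle2, handle3, handle4 in the frame of jig_stop above -0.028 m or (x of handle1 in the frame of jig_stop between -0.018 and -0.011 m or x of handle2 in the frame of jig_stop between -0.018 and -0.011 m or x of handle3 in the frame of jig_stop between -0.018 and -0.011 m or x of handle4 in the frame of jig_stop between -0.018 and -0.011 m)) and (x of each of handle1, handle2, handle3, handle4 in the frame of jig_stop above -0.056 m or (x of handle1 in the frame of jig_stop between -0.046 and -0.039 m or x of handle2 in the frame of jig_stop between -0.046 and -0.039 m or x of handle3 in the frame of jig_stop between -0.046 and -0.039 m or x of handle4 in the frame of jig_stop between -0.046 and -0.039 m)) and (x of each of handle1, handle2, handle3, handle4 in the frame of jig_stop above -0.084 m or (x of handle1 in the frame of jig_stop between -0.074 and -0.067 m or x of handle2 in the frame of jig_stop between -0.074 and -0.067 m or x of handle3 in the frame of jig_stop between -0.074 and -0.067 m or x of handle4 in the frame of jig_stop between -0.074 and -0.067 m)) and horizontal distance between plate and jig_seat below 0.004 m and z of plate in the frame of jig_seat between -0.0025 and 0.0025 m and angle between the x axis of plate and the x axis of jig_seat, either way round below 0.04 rad and angle between plate's own z axis and vertical below 0.02 rad), for 0.2 s.
At the end, for the whole second after the job is handed in: All handles present lie flat in the channel (7 mm of its middle, 0.08 rad of square) in a row closed against the stop, each 3 to 4 mm at most from its place at 28 mm pitch, none empty; plate over both pins, within 2.5 mm of the rails, 4 mm of its seat, 0.02 rad of level, 0.04 of square; all at rest (all of step 3); the robot touches nothing.
It fails at once if the drill plate is let fall (faster than 0.6 m/s, about 2 cm of free fall, with no finger on it) (linear speed of plate above 0.6 m/s and contact force between the fingers and plate below 0.01 N).
It fails at once if the oil bottle, the tin or the screwdriver is shifted by more than 3 cm, or the bottle knocked over (distance of any of oil, rivet_tin, screwdriver from where it was at the start of the episode above 0.03 m or angle between oil's own z axis and vertical above 0.5 rad).
Of handle1, handle2, handle3, handle4 only 2 to 4 are there at a start; the rules pass over those that are not, and their reading is None.
At some moment in a run one of handle1, handle2, handle3, handle4 may be knocked a few centimetres aside while the robot is not near it.
It also fails if it takes over 210 s, if anything falls off the work surface, if the arm or the gripper's body presses on something with over 40 N, if the wrist force passes 120 N, or if a joint passes its speed limit or range.

## Working session

There is one attempt and no reset: what is moved stays moved. The work goes in short steps, Python scripts to look and compute and a tool call to move; the robot and the scene stay as the last step left them, time stands still between calls to the robot, and variables do not carry over. Pictures are saved under pics/ and viewed, at most 14 in all, crops included, and the job is handed in when it is done.

Besides the shell and the picture viewer there is one more tool, called after "Emit:" by a JSON object that holds its "op" and its "data". play_rows: Moves the arm, as the interface text tells. Its arguments: {"type":"object","properties":{"dp":{"type":"array"},"yaw":{"type":"array"},"gripper":{"type":"number"}},"required":["dp","yaw"]}

```bash
mkdir -p pics; ls
cat > h.py <<'E'
import numpy as np, cv2
from scipy.spatial.transform import Rotation as R
from workcell import ctrl, viewer, ticket, models
def campose(p):
    if 'T' in p: return np.array(p['T'])
    o=p['_obs']; T=np.eye(4); T[:3,:3]=R.from_rotvec(o['orientation']).as_matrix(); T[:3,3]=o['ee_pos']
    return T@np.array(p['hand_eye'])
def shot(n):
    o=ctrl.get_obs(); p=viewer.get_image(n)
    q=dict(p); q['_obs']=o; return p,q
def ray(q,u,v):
    T=campose(q); d=np.array([(u-q['cx'])/q['fx'],-(v-q['cy'])/q['fy'],-1.0])
    return T[:3,3],T[:3,:3]@d
def atz(q,u,v,z):
    o,d=ray(q,u,v); return o+d*(z-o[2])/d[2]
def cloud(q):
    v,u=np.mgrid[:384,:512]; Z=q['range_z'].astype(float)
    P=np.stack([(u-q['cx'])/q['fx']*Z,-(v-q['cy'])/q['fy']*Z,-Z],-1)
    T=campose(q); W=P@T[:3,:3].T+T[:3,3]; W[Z==0]=np.nan; return W
def proj(q,X):
    T=np.linalg.inv(campose(q)); c=T[:3,:3]@np.array(X,float)+T[:3,3]
    return q['cx']+q['fx']*c[0]/-c[2], q['cy']-q['fy']*c[1]/-c[2]
def save(q,f): cv2.imwrite('pics/'+f,q['pixels'][...,::-1])
E
python3 - <<'E'
from h import *
for n in ('top','scene'):
    p,q=shot(n); save(q,n+'0.png')
    print(n,{k:q[k] for k in q if k not in('pixels','range_z','_obs')})
    for k,z in dict(jig_stop=12,jig_seat=34,pin_a=62.5,pin_b=62.5,plate_handle=60,case=0,latch_ball=114,latch_pivot=80,lid_knob=100,lid_hinge=69,handle1=10,board=0,oil=0).items():
        for r in models.landmark_of(p,k)[:5]:
            u,v=r['location']; print(k,round(r['conf'],2),np.round([u,v]),np.round(atz(q,u,v,z)))
print(ctrl.get_obs(),ctrl.grasp_offset)
E
```

```text
pics
top {'fx': 352.5459168186971, 'fy': 352.5459168186971, 'cx': 257.98360038991706, 'cy': 194.47596032021042, 'T': array([[-2.79238600e-02,  9.93135746e-01, -1.13585423e-01,
         4.24679165e+02],
       [-9.98968769e-01, -3.17947610e-02, -3.24112861e-02,
        -6.47869960e+01],
       [-3.58002282e-02,  1.12563242e-01,  9.92999426e-01,
         1.04624692e+03],
       [ 0.00000000e+00,  0.00000000e+00,  0.00000000e+00,
         1.00000000e+00]]), 'shot': 1}
jig_stop 0.32 [276. 106.] [810. -92.  12.]
jig_seat 0.67 [245. 166.] [626.   4.  34.]
pin_a 0.71 [219. 148.] [676.  76.  62.]
pin_a 0.59 [268. 178.] [582. -62.  62.]
pin_b 0.71 [219. 148.] [676.  76.  62.]
pin_b 0.59 [268. 178.] [582. -62.  62.]
case 0.83 [158. 200.] [538. 272.   0.]
case 0.63 [244. 166.] [633.   9.  -0.]
case 0.24 [354. 172.] [ 601. -318.    0.]
latch_ball 0.58 [159. 258.] [372. 232. 114.]
latch_pivot 0.62 [159. 238.] [424. 243.  80.]
latch_pivot 0.18 [244. 148.] [667.   4.  80.]
lid_hinge 0.61 [146. 168.] [623. 283.  69.]
lid_hinge 0.46 [159. 241.] [415. 247.  69.]
handle1 0.94 [353. 176.] [ 589. -314.  
[... 1665 characters left out ...]
   0.]
{'t': 1.4, 'qpos': array([-1.23694927e+00,  4.23095444e-01,  1.62986340e+00, -7.81114636e-07,
        1.08859628e+00, -1.89849064e-02]), 'qvel': array([-0.00040085,  0.00039741, -0.00047023,  0.00043051, -0.00097337,
       -0.00073809]), 'joint_torque': array([ 9.74250133e-05, -5.44569147e+01, -2.74041778e+01,  6.43852470e-02,
        1.68686971e-02, -2.42187309e-05]), 'ee_pos': array([ 216.00815974, -586.49361671,  222.69231751]), 'orientation': array([3.09279535e+00, 5.51350833e-01, 8.17020430e-06]), 'ft_force': array([-0.08541219, -0.19309995,  0.0670893 ]), 'moment': array([-0.04021423, -0.03386377, -0.0697866 ]), 'grasp_force': 0.0, 'width': 87.76660242831865} 18.700000000000003
```

Run:
```python
import cv2
for n in('top','scene'):
    a=cv2.imread(f'pics/{n}0.png'); cv2.imwrite(f'pics/{n}0b.png',cv2.resize(a,(800,600),interpolation=cv2.INTER_CUBIC))
```

```text
(no output)
```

View pics/top0b.png

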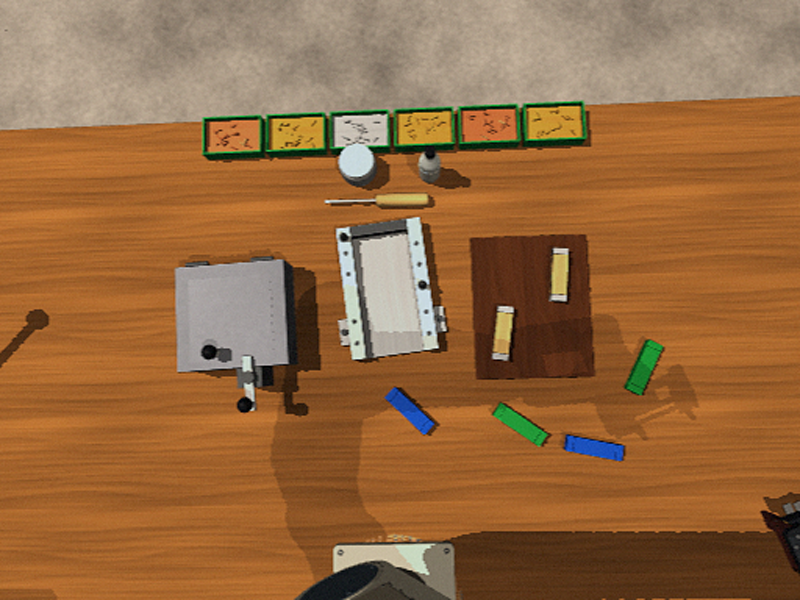

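View pics/scene0b.png

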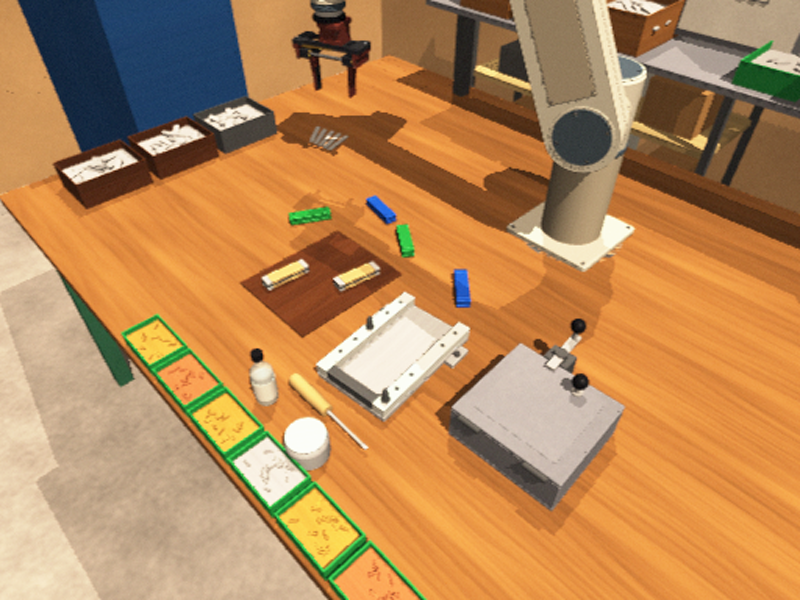

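Top view: case with latch at (247,375) and knob (209,352); jig at (390,290); two real handles on the board at (560,275) and (503,333). The blue and green bars are decoys. Next I measure the geometry from the depth images.

```bash
cat >> h.py <<'E'
def rect(W,m):
    P=W[m][:,:2]; P=P[~np.isnan(P).any(1)].astype(np.float32); r=cv2.minAreaRect(P)
    return np.round(r[0],1),np.round(r[1],1),round(r[2],1),len(P),np.round(np.median(P,0),1)
E
python3 - <<'E'
from h import *
C={}
for n in ('top','scene'):
    p,q=shot(n); W=cloud(q); x,y,z=W[...,0],W[...,1],W[...,2]
    def big(m,k=3):
        m=m.astype(np.uint8)
        N,L,s,c=cv2.connectedComponentsWithStats(m)
        return [L==i for i in 1+np.argsort(-s[1:,4])[:k]]
    print(n,'table z',np.nanmedian(z[(x>300)&(x<700)&(np.abs(y)<400)&(z<4)]))
    for b in big((z>66)&(z<82)&(y>100)&(x<700),1): print('lid',rect(W,b),np.nanmedian(z[b]))
    for b in big((z>27)&(z<40)&(abs(y-10)<120)&(x>450)&(x<760),3): print('rail',rect(W,b),np.nanmedian(z[b]))
    m=(z>27)&(z<40)&(abs(y-10)<120)&(x>450)&(x<760); print('jig',rect(W,m))
    for b in big((z>4)&(z<20)&(abs(y-10)<50)&(x>450)&(x<760),1): print('floor',rect(W,b),np.nanmedian(z[b]))
    for b in big((z>18)&(z<36)&(y<-130)&(y>-400)&(x>400)&(x<760),3): print('h',rect(W,b),np.nanmedian(z[b]))
    for b in big((z>103)&(z<135)&(y>100)&(x>300)&(x<420),1): print('ball',rect(W,b),np.nanmax(z[b]))
    for b in big((z>93)&(z<135)&(y>100)&(x>420)&(x<600),2): print('knob',rect(W,b),np.nanmax(z[b]))
    for b in big((z>43)&(z<70)&(abs(y-10)<110)&(x>500)&(x<760),3): print('pin',rect(W,b),np.nanmax(z[b]))
    for b in big((z>85)&(z<135)&(y>100)&(x>300)&(x<600),4): print('latch',rect(W,b),np.nanmax(z[b]))
E
```

```text
top table z -0.027102449845642695
lid (array([512.8, 278.8]), array([233.6, 201.3]), 2.4, 4864, array([526. , 273.4], dtype=float32)) 74.59556346921119
rail (array([573.8,   1.5]), array([250.5, 160.3]), 6.2, 1725, array([593.5,   8.2], dtype=float32)) 33.812811620762545
rail (array([747. , -53.8]), array([4.6, 8.8]), 44.5, 5, array([745.7, -55.2], dtype=float32)) 27.70793312234764
rail (array([743.3, -72.9]), array([3.2, 0. ]), 178.2, 2, array([743.3, -72.9], dtype=float32)) 27.50535131344327
jig (array([601.5,   2.7]), array([299.3, 168.9]), 3.6, 1740, array([594.4,   5.3], dtype=float32))
floor (array([566.6,   9.8]), array([233.1,  99.6]), 0.0, 2423, array([569.3,   6.5], dtype=float32)) 11.983316415479294
h (array([ 483.2, -211.9]), array([ 28.2, 100.1]), 80.8, 343, array([ 482.3, -211.5], dtype=float32)) 25.827552030627203
h (array([ 588.9, -322.1]), array([28.6, 99.8]), 83.9, 342, array([ 588.2, -320.9], dtype=float32)) 26.13345236505654
ball (array([370.4, 239.2]), array([23.7, 23.4]), 86.1, 81, array([369.7, 237.6], dtype=float32)) 130.94957735943956
knob (array([460.3, 305.
[... 1757 characters left out ...]
5748
pin (array([673.5,  78.2]), array([10.1,  8. ]), 47.0, 24, array([674.4,  79.9], dtype=float32)) 61.895577880634505
pin (array([577.6, -66.1]), array([9.5, 9.6]), 5.4, 20, array([580.8, -66.1], dtype=float32)) 60.963435788935385
latch (array([464.2, 306.6]), array([20.8, 25.2]), 44.4, 94, array([467.2, 306.5], dtype=float32)) 115.44404779555748
latch (array([376.1, 239.3]), array([18.3, 24.5]), 3.4, 90, array([375.7, 241. ], dtype=float32)) 127.05033696978592
latch (array([425.9, 239.9]), array([15.6,  3.5]), 63.8, 6, array([426.9, 242.2], dtype=float32)) 88.49233921120776
latch (array([412.7, 244.4]), array([11.1,  5.7]), 55.2, 6, array([412.9, 246. ], dtype=float32)) 86.66285010772742
```

Emit:
{"op": "play_rows", "data": {"dp": [[19, 31, 0], [19, 31, 0], [19, 31, 0], [19, 31, 0], [19, 31, 0], [19, 31, 0], [19, 31, 0], [19, 31, 0]], "yaw": [-6, -6, -6, 0, 0, 0, 0, 0]}}

```text
t: 2.17
ee_pos: [368.6, -337.0, 222.9]
orientation: [3.141, 0.06, 0.001]
ft_force: [0.5, -0.4, -0.4]
width: 87.9
grasp_force: 0.0
```

Emit:
{"op": "play_rows", "data": {"dp": [[19, 31, 0], [19, 31, 0], [19, 31, 0], [19, 31, 0], [19, 31, 0], [19, 31, 0], [-11, 39, 0], [-11, 39, 0]], "yaw": [0, 0, 0, 0, 0, 0, 0, 0]}}

```text
t: 2.83
ee_pos: [460.9, -73.0, 222.7]
orientation: [3.141, 0.061, 0.002]
ft_force: [-0.2, 1.2, 0.0]
width: 87.7
grasp_force: 0.0
```

Emit:
{"op": "play_rows", "data": {"dp": [[-11, 39, 0], [-11, 39, 0], [-11, 39, 0], [-11, 39, 0], [-11, 39, 0], [-11, 39, 0], [-11, 39, 0], [-11, 39, 0]], "yaw": [0, 0, 0, 0, 0, 0, 0, 0]}}

```text
t: 3.5
ee_pos: [371.1, 239.4, 223.0]
orientation: [-3.141, -0.061, -0.001]
ft_force: [1.5, 0.0, 0.9]
width: 87.4
grasp_force: 0.0
```

```bash
cat >> h.py <<'E'
def st():
    o=ctrl.get_obs(); M=R.from_rotvec(o['orientation']).as_matrix()
    print('t',round(o['t'],1),'tcp',np.round(o['ee_pos'],1),'closeang',round(np.degrees(np.arctan2(M[1,1],M[0,1])),1),'w',round(o['width'],1),'gf',round(o['grasp_force'],1),'F',np.round(o['ft_force'],1),'q',np.round(o['qpos'],2))
def sphere(W,lo,hi,r=13):
    from scipy.optimize import least_squares
    P=W.reshape(-1,3); P=P[~np.isnan(P).any(1)]; P=P[((P>lo)&(P<hi)).all(1)]
    f=least_squares(lambda c:np.linalg.norm(P-c,axis=1)-r,P.mean(0)-[0,0,8],loss='soft_l1'); return np.round(f.x,1),len(P),round(np.sqrt(np.mean(f.fun**2)),2)
E
python3 - <<'E'
from h import *
st(); p,q=shot('wrist'); save(q,'w1.png'); W=cloud(q)
print(sphere(W,[345,210,108],[400,270,140])); print(sphere(W,[430,275,95],[490,335,125]))
for k,z in dict(latch_ball=114,latch_pivot=83,lid_knob=103).items():
    for r in models.landmark_of(p,k)[:3]: print(k,round(r['conf'],2),r['location'],np.round(atz(q,*r['location'],z)))
p,q=shot('top');W=cloud(q)
print(sphere(W,[345,210,108],[400,270,140])); print(sphere(W,[430,275,95],[490,335,125]))
E
```

```text
t 3.5 tcp [371.1 239.4 223. ] closeang -87.8 w 87.4 gf 0.0 F [1.5 0.  0.9] q [ 0.55  0.15  2.02 -0.    0.97  2.08]
(array([369.8, 237.5, 115. ]), 512, np.float64(0.5))
(array([460.9, 304.1, 103. ]), 604, np.float64(0.55))
latch_ball 0.83 [257.8, 192.9] [369. 241. 114.]
latch_pivot 0.67 [257.8, 142.1] [418. 243.  83.]
lid_knob 0.57 [194.5, 93.2] [463. 306. 103.]h.py:33: RuntimeWarning: Mean of empty slice.
  f=least_squares(lambda c:np.linalg.norm(P-c,axis=1)-r,P.mean(0)-[0,0,8],loss='soft_l1'); return np.round(f.x,1),len(P),round(np.sqrt(np.mean(f.fun**2)),2)
  ret = um.true_divide(
Traceback (most recent call last):
  File "h.py", line 33, in sphere
    f=least_squares(lambda c:np.linalg.norm(P-c,axis=1)-r,P.mean(0)-[0,0,8],loss='soft_l1'); return np.round(f.x,1),len(P),round(np.sqrt(np.mean(f.fun**2)),2)
ValueError: Initial guess is outside of provided bounds
```

View pics/w1.png

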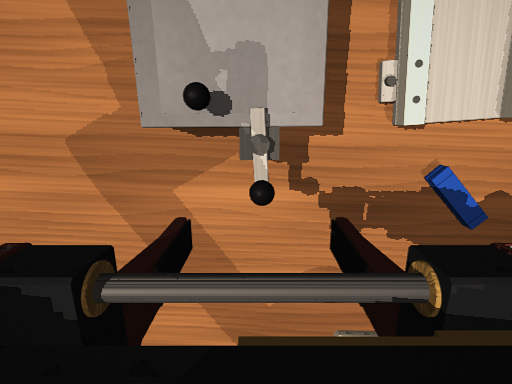

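The wrist picture shows the latch ball at (262,193), pivot at (262,145) and lid knob at (196,96). Now I grip the ball.

Emit:
{"op": "play_rows", "data": {"dp": [[0, -1, -35], [0, 0, -35], [-1, 0, -35], [0, 0, -18], [0, 0, -4], [0, 0, 0]], "yaw": [0, 0, 0, 0, 0, 0]}}

```text
t: 4.25
ee_pos: [370.8, 234.7, 94.8]
orientation: [3.139, 0.057, -0.004]
ft_force: [0.4, -0.2, 0.2]
width: 88.2
grasp_force: 0.0
```

Emit:
{"op": "play_rows", "data": {"dp": [[0, 0, 0], [0, 0, 0], [0, 0, 0], [0, 0, 0], [0, 0, 0], [0, 0, 0], [0, 0, 0]], "yaw": [0, 0, 0, 0, 0, 0, 0], "gripper": 1}}

```text
t: 4.83
ee_pos: [371.1, 236.7, 96.0]
orientation: [-3.141, -0.061, -0.001]
ft_force: [0.3, -0.2, -1.0]
width: 44.8
grasp_force: 0.0
```

Emit:
{"op": "play_rows", "data": {"dp": [[0, 0, 0], [0, 0, 0], [0, 0, 0], [0, 0, 0], [0, 0, 0]], "yaw": [0, 0, 0, 0, 0]}}

```text
t: 5.25
ee_pos: [370.9, 236.6, 95.7]
orientation: [3.141, 0.061, -0.0]
ft_force: [-1.1, 1.8, 1.3]
width: 24.3
grasp_force: 30.0
```

Emit:
{"op": "play_rows", "data": {"dp": [[0.6, -5.7, 0], [1.3, -5.5, 0], [2, -5.3, 0], [2.6, -5.1, 0], [3.2, -4.7, 0], [3.8, -4.3, 0], [4.3, -3.8, 0], [4.7, -3.2, 0]], "yaw": [7.1, 7.1, 7.1, 7.1, 7.1, 7.1, 7.1, 7.1]}}

```text
t: 5.92
ee_pos: [396.9, 202.0, 95.9]
orientation: [-2.729, -1.553, -0.014]
ft_force: [5.3, 24.6, -18.6]
width: 24.5
grasp_force: 30.0
```

Emit:
{"op": "play_rows", "data": {"dp": [[5.1, -2.6, 0], [5.3, -2, 0], [5.6, -1.3, 0], [5.6, -0.6, 0], [3.2, 0, 0], [0, 0, 0], [0, 0, 0]], "yaw": [7.1, 7.1, 7.1, 7.1, 4, 0, 0]}}

```text
t: 6.5
ee_pos: [418.6, 196.4, 95.6]
orientation: [-2.193, -2.244, -0.008]
ft_force: [-7.0, 28.7, -6.3]
width: 24.3
grasp_force: 30.0
```

Emit:
{"op": "play_rows", "data": {"dp": [[0, 0, 0], [0, 0, 0], [0, 0, 0], [0, 0, 35], [0, 0, 35]], "yaw": [0, 0, 0, 0, 0], "gripper": 0.3}}

```text
t: 6.92
ee_pos: [416.6, 191.3, 164.7]
orientation: [-2.193, -2.247, 0.009]
ft_force: [0.5, 0.3, 0.1]
width: 54.2
grasp_force: 0.0
```

Emit:
{"op": "play_rows", "data": {"dp": [[0, 0, 5], [4, 10, 0], [4, 10, 0], [4, 10, 0], [4, 10, 0], [4, 10, 0], [4, 10, 0], [4, 10, 0]], "yaw": [7.1, 7.1, 7.1, 7.1, 7.1, 7.1, 7.1, 7.1]}}

```text
t: 7.58
ee_pos: [446.5, 262.4, 170.6]
orientation: [-0.852, -3.024, 0.001]
ft_force: [0.7, 0.3, -0.4]
width: 61.6
grasp_force: 0.0
```

Emit:
{"op": "play_rows", "data": {"dp": [[4, 10, 0], [4, 10, 0], [4, 10, 0], [2, 7, 0], [0, 0, 0], [0, 0, 0], [0, 0, 0]], "yaw": [7.1, 7.1, 7.1, 7.1, 6.3, 0, 0]}}

```text
t: 8.17
ee_pos: [460.2, 299.0, 170.5]
orientation: [0.074, -3.14, 0.001]
ft_force: [0.4, -0.2, -0.1]
width: 61.4
grasp_force: 0.0
```

Run:
```python
from h import *
st(); p,q=shot('wrist'); save(q,'w2.png'); W=cloud(q)
print(sphere(W,[435,280,96],[485,335,125]));
p,q=shot('top');W=cloud(q)
print(sphere(W,[380,160,105],[450,225,140]))
b=(W[...,2]>68)&(W[...,2]<79)&(W[...,0]>455)&(W[...,1]>150)&(W[...,0]<700);print(rect(W,b))
```

```text
t 8.2 tcp [460.2 299.  170.5] closeang 92.7 w 61.4 gf 0.0 F [ 0.4 -0.2 -0.1] q [ 0.55  0.38  1.84 -0.    0.92 -1.06]
(array([461.1, 303.8, 102.9]), 700, np.float64(0.48))
(array([418.6, 198.3, 114.2]), 79, np.float64(1.14))
(array([540.4, 280.6]), array([178.6, 202.1]), 2.4, 3497, array([552.6, 260.6], dtype=float32))
```

Emit:
{"op": "play_rows", "data": {"dp": [[1, 4.8, -35], [0, 0, -35], [0, 0, -12], [0, 0, -4], [0, 0, 0], [0, 0, 0]], "yaw": [0, 0, 0, 0, 0, 0]}}

```text
t: 8.77
ee_pos: [461.9, 304.5, 85.7]
orientation: [-0.079, 3.14, 0.001]
ft_force: [0.8, -0.3, 0.4]
width: 61.4
grasp_force: 0.0
```

Emit:
{"op": "play_rows", "data": {"dp": [[0, 0, 0], [0, 0, 0], [0, 0, 0], [0, 0, 0], [0, 0, 0], [0, 0, 0], [0, 0, 0], [0, 0, 0]], "yaw": [0, 0, 0, 0, 0, 0, 0, 0], "gripper": 1}}

```text
t: 9.43
ee_pos: [461.4, 305.2, 85.0]
orientation: [-0.079, 3.14, 0.003]
ft_force: [-1.2, 4.7, 1.5]
width: 24.8
grasp_force: 30.0
```

Emit:
{"op": "play_rows", "data": {"dp": [[2.5, 0.1, 10.4], [3.3, 0.1, 10.2], [3.9, 0.2, 10], [4.5, 0.2, 9.7], [5.2, 0.2, 9.3], [5.8, 0.3, 9.1], [6.3, 0.3, 8.6], [6.9, 0.3, 8.2]], "yaw": [0, 0, 0, 0, 0, 0, 0, 0]}}

```text
t: 10.1
ee_pos: [499.2, 306.9, 160.1]
orientation: [0.079, -3.139, -0.002]
ft_force: [-0.0, 6.3, -6.2]
width: 24.4
grasp_force: 30.0
```

Emit:
{"op": "play_rows", "data": {"dp": [[7.4, 0.3, 7.7], [8, 0.3, 7.2], [8.3, 0.4, 6.7], [8.8, 0.4, 6.1], [9.2, 0.4, 5.5], [9.5, 0.4, 5], [9.8, 0.4, 4.2], [10, 0.4, 3.7]], "yaw": [0, 0, 0, 0, 0, 0, 0, 0]}}

```text
t: 10.77
ee_pos: [569.6, 310.2, 206.3]
orientation: [0.08, -3.138, -0.003]
ft_force: [-3.0, 6.6, -1.3]
width: 24.8
grasp_force: 30.0
```

Emit:
{"op": "play_rows", "data": {"dp": [[10.3, 0.4, 3], [10.5, 0.4, 2.3], [10.6, 0.4, 1.6], [10.6, 0.4, 0.9], [10.7, 0.4, 0.2], [10.7, 0.4, -0.5], [10.7, 0.4, -1.2], [10.5, 0.4, -1.9]], "yaw": [0, 0, 0, 0, 0, 0, 0, 0]}}

```text
t: 11.43
ee_pos: [655.8, 314.3, 212.2]
orientation: [-0.08, 3.139, 0.006]
ft_force: [-2.1, 5.7, 7.1]
width: 21.7
grasp_force: 28.4
```

Run:
```python
from h import *
st(); p,q=shot('scene'); save(q,'s2.png')
```

```text
t 11.4 tcp [655.8 314.3 212.2] closeang 92.9 w 21.7 gf 28.4 F [-2.1  5.7  7.1] q [ 0.43  0.58  1.39  0.    1.17 -1.19]
```

View pics/s2.png

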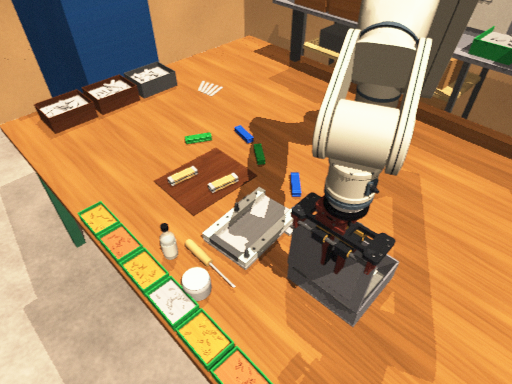

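The lid stands upright with the gripper holding its knob (355,235). The handles are unchanged at (182,176) and (223,183). I release the knob and head to the board.

Emit:
{"op": "play_rows", "data": {"dp": [[0, 0, 0], [0, 0, 0], [0, 0, 0], [0, 0, 10], [0, 0, 30], [0, 0, 40], [-4, -15, 25], [-4, -40, 0]], "yaw": [0, 0, 0, 0, 0, 0, 0, 0], "gripper": 0.4}}

```text
t: 12.15
ee_pos: [649.4, 261.2, 323.3]
orientation: [-0.086, 3.13, 0.008]
ft_force: [-0.0, -0.2, 0.5]
width: 52.6
grasp_force: 0.0
```

Emit:
{"op": "play_rows", "data": {"dp": [[-5, -41, 0], [-5, -41, 0], [-5, -41, 0], [-5, -41, 0], [-5, -41, 0], [-5, -41, 0], [-5, -41, 0], [-5, -41, 0]], "yaw": [-3, -3, -3, 0, 0, 0, 0, 0]}}

```text
t: 12.82
ee_pos: [606.2, -72.8, 316.5]
orientation: [0.167, 3.137, -0.0]
ft_force: [0.5, -0.3, 0.6]
width: 52.6
grasp_force: 0.0
```

Emit:
{"op": "play_rows", "data": {"dp": [[-4, -40, -10], [-4, -40, -15], [-4, -38, -15], [-4, -34, -15], [-3, -34, -15], [-3, -34, -20], [0, -20, -20], [0, -13, -20]], "yaw": [0, 0, 0, 0, 0, 0, 0, 0]}}

```text
t: 13.48
ee_pos: [584.6, -325.5, 186.0]
orientation: [0.17, 3.137, -0.001]
ft_force: [-0.6, 0.9, 0.7]
width: 52.9
grasp_force: 0.0
```

```bash
cat >> h.py <<'E'
def big(m,k=3):
    N,L,s,c=cv2.connectedComponentsWithStats(m.astype(np.uint8))
    return [L==i for i in 1+np.argsort(-s[1:,4])[:k]]
E
python3 - <<'E'
from h import *
st()
for n in('top','wrist'):
    p,q=shot(n); save(q,n+'3.png'); W=cloud(q); x,y,z=W[...,0],W[...,1],W[...,2]
    for b in big((z>18)&(z<32)&(y<-130)&(y>-400)&(x>400)&(x<760),3): print(n,'h',rect(W,b),np.nanmedian(z[b]))
    if n=='top':
        b=(z>100)&(y>150)&(x>500)&(x<720); print('lid',rect(W,b),np.nanmax(z[b]),np.nanmin(x[b]))
        for zz in (9,13,47,54):
            pass
        b=(z>38)&(z<62)&(y>190)&(y<370)&(x>455)&(x<600)
        for c in big(b,2): print('bar',rect(W,c),np.nanmedian(z[c]))
        b=(z>9)&(z<18)&(y>190)&(y<370)&(x>440)&(x<640)
        for c in big(b,2): print('plate',rect(W,c),np.nanmedian(z[c]))
E
```

```text
t 13.5 tcp [ 584.6 -325.5  186. ] closeang 83.8 w 52.9 gf 0.0 F [-0.6  0.9  0.7] q [-0.53  0.53  1.55 -0.    1.06 -1.99]
top h (array([ 514.3, -201.3]), array([28.3, 99.5]), 80.9, 343, array([ 514. , -200.9], dtype=float32)) 25.76370875548605
top h (array([ 573.3, -320.4]), array([28.7, 68.7]), 83.1, 237, array([ 572.1, -319.1], dtype=float32)) 25.83530867403067
lid (array([630.3, 283.2]), array([ 47.3, 199.9]), 2.3, 1110, array([612.6, 291. ], dtype=float32)) 261.3489810644629 602.9547947140182
bar (array([525.2, 279.4]), array([ 14.2, 102.1]), 1.4, 194, array([524.5, 280.4], dtype=float32)) 58.20941557999646
bar (array([458.1, 369.6]), array([0., 0.]), 0.0, 1, array([458.1, 369.6], dtype=float32)) 44.84087084673058
plate (array([526.4, 279.4]), array([154.2, 164.3]), 1.1, 2377, array([518.8, 279. ], dtype=float32)) 12.899608405073877
plate (array([617.3, 267.2]), array([ 0.6, 22.2]), 1.8, 9, array([617.3, 267.5], dtype=float32)) 12.774053790451262
wrist h (array([ 515.2, -204.6]), array([ 28.2, 100. ]), 81.2, 2513, array([ 512.1, -205.3], dtype=float32)) 26.398775378201037
wrist h (array([ 589.7, -325.5]), array([27.6, 99. ]), 84.4, 1931, array([ 587.1, -324.9], dtype=float32)) 26.47978211082011
```

View pics/top3.png

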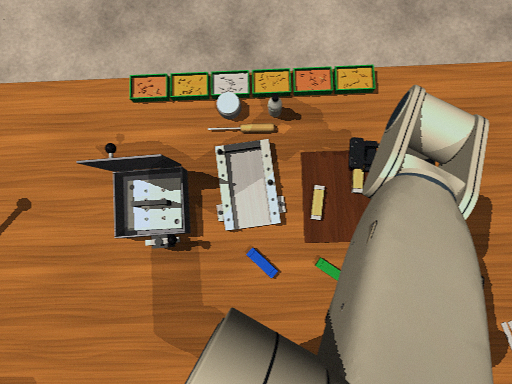

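Top view: lid upright at (125,162); the plate in the case has its bar handle at (153,203). Handle B has been knocked to (317,202). Now I pick up the first handle.

Emit:
{"op": "play_rows", "data": {"dp": [[2, 1, -40], [2, 0, -40], [1, 0, -40], [0, 0, -35], [0, 0, -16], [0, 0, -5], [0, 0, 0], [0, 0, 0]], "yaw": [0, 0, 0, 0, 0, 0, 0, 0]}}

```text
t: 14.25
ee_pos: [591.9, -322.2, 12.4]
orientation: [0.166, 3.135, -0.002]
ft_force: [0.9, 0.2, 0.5]
width: 52.3
grasp_force: 0.0
```

Emit:
{"op": "play_rows", "data": {"dp": [[0, 0, 0], [0, 0, 0], [0, 0, 0], [0, 0, 0], [0, 0, 0], [0, 0, 0], [0, 0, 0]], "yaw": [0, 0, 0, 0, 0, 0, 0], "gripper": 1}}

```text
t: 14.83
ee_pos: [590.9, -322.2, 11.3]
orientation: [0.167, 3.136, -0.001]
ft_force: [-1.0, -0.5, 7.0]
width: 27.8
grasp_force: 30.0
```

Emit:
{"op": "play_rows", "data": {"dp": [[0, 0, 10], [0, 0, 30], [0, 0, 40], [0, 0, 30], [0, 0, 0], [0, 0, 0]], "yaw": [0, 0, 0, 0, 0, 0]}}

```text
t: 15.33
ee_pos: [591.5, -322.3, 122.7]
orientation: [0.167, 3.133, -0.003]
ft_force: [-0.5, -0.4, -1.5]
width: 28.1
grasp_force: 30.0
```

Run:
```python
from h import *
st()
p,q=shot('wrist'); save(q,'w4.png'); W=cloud(q); x,y,z=W[...,0],W[...,1],W[...,2]
T=ctrl.get_obs()['ee_pos']
for b in big((z>T[2]+7)&(z<T[2]+30)&(abs(x-T[0])<70)&(abs(y-T[1])<22),3): print('h',rect(W,b),np.nanmedian(z[b]))
```

```text
t 15.3 tcp [ 591.5 -322.3  122.7] closeang 83.9 w 28.1 gf 30.0 F [-0.5 -0.4 -1.5] q [-0.52  0.61  1.58  0.    0.95 -1.98]
h (array([ 576.1, -321.1]), array([44.1, 70.8]), 84.3, 6433, array([ 576.1, -321.5], dtype=float32)) 137.91068306884637
h (array([ 635.5, -328.3]), array([26.9,  9.3]), 85.4, 484, array([ 635.4, -328.3], dtype=float32)) 138.02612402827202
h (array([ 599.8, -338.4]), array([0.8, 0. ]), 170.8, 2, array([ 599.8, -338.4], dtype=float32)) 149.73382761245887
```

Emit:
{"op": "play_rows", "data": {"dp": [[3.7, 30, 0], [3.7, 30, 0], [3.7, 30, 0], [3.7, 30, 0], [3.7, 30, 0], [3.7, 30, 0], [3.7, 30, 0], [3.7, 30, 0]], "yaw": [-7.1, -7.1, -7.1, -7.1, -7.1, -7.1, -7.1, -7.1]}}

```text
t: 16.05
ee_pos: [618.3, -80.1, 117.9]
orientation: [-1.645, -2.672, 0.003]
ft_force: [0.1, -0.9, -1.5]
width: 27.7
grasp_force: 30.0
```

Emit:
{"op": "play_rows", "data": {"dp": [[3.7, 30, 0], [3.7, 30, 0], [3.7, 29, 0], [0, 0, 0], [0, 0, 0], [0, 0, 0]], "yaw": [-7.1, -7.1, -6.8, 0, 0, 0]}}

```text
t: 16.55
ee_pos: [629.9, 7.1, 118.6]
orientation: [-2.096, -2.338, 0.003]
ft_force: [0.0, 0.4, -0.1]
width: 27.7
grasp_force: 30.0
```

```bash
cat >> h.py <<'E'
def jigfit(q,show=0):
    W=cloud(q); x,y,z=W[...,0],W[...,1],W[...,2]
    m=(z>28)&(z<40)&(x>440)&(x<705)&(abs(y)<100); print('railtop z',np.nanmedian(z[m]))
    c,s=np.cos(np.radians(6.1)),np.sin(np.radians(6.1))
    d=W[...,:2]-np.array([677.3,12.3]); u=d@[c,s]; v=d@[-s,c]
    # inner edges of rails: boundary per u-bin
    for sgn in (1,-1):
        E=[]
        for a in range(-190,-5,6):
            k=(abs(u-a)<3)&(abs(z-np.nanmedian(z[m]))<3)&(sgn*v>40)&(sgn*v<95)
            if k.sum()>8: E.append([a,np.percentile(sgn*v[k],2),np.percentile(sgn*v[k],98)])
        E=np.array(E)
        if len(E)>4:
            i=np.polyfit(E[:,0],E[:,1],1); o=np.polyfit(E[:,0],E[:,2],1)
            print('rail',sgn,'inner',np.round(np.median(E[:,1]),1),'outer',np.round(np.median(E[:,2]),1),'slope deg',round(sgn*np.degrees(i[0]),2),round(sgn*np.degrees(o[0]),2),len(E))
    k=(abs(z-np.nanmedian(z[m]))<3)&(abs(v)<45)&(u>-30)&(u<40)
    if k.sum()>20: print('stop face u',round(np.percentile(u[k],2),1),'far',round(np.percentile(u[k],98),1))
    for b in big((z>44)&(z<68)&(abs(u+55)<75)&(abs(abs(v)-67)<14),2): print('pin uv',np.round([u[b].mean(),v[b].mean()],1),b.sum())
E
python3 - <<'E'
from h import *
st()
for n in('wrist','top'):
    p,q=shot(n); save(q,n+'5.png'); print(n); jigfit(q)
E
```

```text
t 16.6 tcp [629.9   7.1 118.6] closeang 6.3 w 27.7 gf 30.0 F [ 0.   0.4 -0.1] q [-0.01  0.56  1.68 -0.    0.9  -0.12]
wrist
railtop z 34.612103891756036
rail 1 inner 52.1 outer 76.6 slope deg -0.22 0.15 31
stop face u 0.7 far 19.9
pin uv [-1.2 64.6] 197
top
railtop z 33.861709695836225
rail -1 inner 55.2 outer 78.5 slope deg 0.05 -0.04 31
pin uv [-110.9  -66.8] 15
```

View pics/wrist5.png

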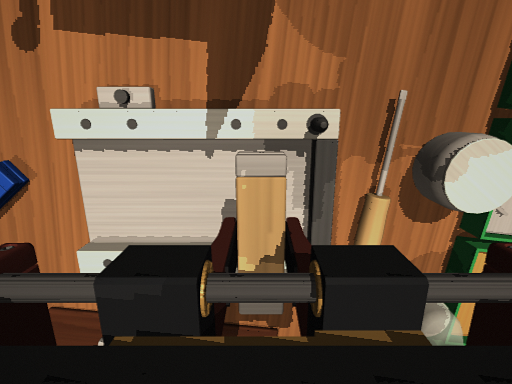

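Run:
```python
from h import *
st()
p,q=shot('wrist'); W=cloud(q); x,y,z=W[...,0],W[...,1],W[...,2]
T=ctrl.get_obs()['ee_pos']
c,s=np.cos(np.radians(6.1)),np.sin(np.radians(6.1))
d=W[...,:2]-np.array([677.3,12.3]); u=d@[c,s]; v=d@[-s,c]
dt=T[:2]-np.array([677.3,12.3]); print('tcp uv',dt@[c,s],dt@[-s,c])
k=(z>T[2]+10)&(z<T[2]+24)&(v>15)&(v<80)&(abs(u+47)<30)
print('handle u',np.percentile(u[k],[2,50,98]),'v end',np.percentile(v[k],99),np.nanmedian(z[k]),k.sum())
for a in (20,30,40,48):
    kk=k&(abs(v-a)<2); print(a,np.percentile(u[kk],[2,98]))
```

```text
t 16.6 tcp [630.4   6.2 119.2] closeang 6.1 w 28.1 gf 30.0 F [-0.6  0.2 -0.9] q [-0.01  0.56  1.68 -0.    0.9  -0.12]
tcp uv -47.13763340669187 -1.2357243230964394
handle u [-60.03808037 -47.0198453  -33.50831982] v end 49.18174593009494 134.51142509164467 3125
20 [-60.09215744 -33.51881824]
30 [-59.70927306 -33.73100063]
40 [-60.03998356 -33.48104957]
48 [-59.86671449 -33.71598022]
```

The wrist picture shows the held handle (260,210) above the channel, with its end inside the rail line (row 138). I shift 2 mm to -y and lower.

Emit:
{"op": "play_rows", "data": {"dp": [[0, -2, -20], [0, 0, -30], [0, 0, -25], [0, 0, -10], [0, 0, 0], [0, 0, 0]], "yaw": [0, 0, 0, 0, 0, 0]}}

```text
t: 17.2
ee_pos: [631.1, 4.7, 35.2]
orientation: [-2.1, -2.336, 0.001]
ft_force: [-0.4, 0.3, -0.4]
width: 27.9
grasp_force: 30.0
```

Emit:
{"op": "play_rows", "data": {"dp": [[0, 0, -5], [0, 0, -5], [0, 0, -5], [0, 0, 0], [0, 0, 0]], "yaw": [0, 0, 0, 0, 0]}}

```text
t: 17.62
ee_pos: [631.0, 5.3, 20.1]
orientation: [-2.1, -2.337, 0.0]
ft_force: [0.7, -0.8, -0.8]
width: 27.7
grasp_force: 30.0
```

Emit:
{"op": "play_rows", "data": {"dp": [[0, 0, -2], [0, 0, 0], [0, 0, 0]], "yaw": [0, 0, 0]}}

```text
t: 17.87
ee_pos: [631.1, 5.3, 18.2]
orientation: [2.1, 2.337, 0.0]
ft_force: [0.9, -0.6, -1.4]
width: 27.6
grasp_force: 30.0
```

Emit:
{"op": "play_rows", "data": {"dp": [[0, 0, 0], [0, 0, 0], [0, 0, 0], [0, 0, 20], [0, 0, 35], [0, 0, 35], [0, 0, 30]], "yaw": [0, 0, 0, 0, 0, 0, 0], "gripper": 0.5}}

```text
t: 18.45
ee_pos: [631.3, 5.3, 140.0]
orientation: [2.1, 2.336, 0.001]
ft_force: [1.1, -0.2, -0.4]
width: 43.8
grasp_force: 0.0
```

Emit:
{"op": "play_rows", "data": {"dp": [[-12, -20, 10], [-12, -20, 10], [-12, -20, 10], [-10, -20, 0], [-10, -20, 0], [-10, -20, 0], [-10, -20, 0], [-10, -20, 0]], "yaw": [7, 7, 7, 7, 7, 7, 7, 7]}}

```text
t: 19.12
ee_pos: [544.5, -155.6, 168.4]
orientation: [0.748, 3.051, -0.0]
ft_force: [-0.1, -0.2, -0.2]
width: 44.0
grasp_force: 0.0
```

Emit:
{"op": "play_rows", "data": {"dp": [[-10, -18, 0], [-10, -16, 0], [-10, -16, 0], [0, 0, 0], [0, 0, 0], [0, 0, 0]], "yaw": [7, 7, 5, 0, 0, 0]}}

```text
t: 19.62
ee_pos: [515.4, -204.4, 168.3]
orientation: [0.247, 3.131, 0.0]
ft_force: [0.6, -0.4, -0.6]
width: 43.7
grasp_force: 0.0
```

Run:
```python
from h import *
st()
for n in('top','wrist'):
    p,q=shot(n); W=cloud(q); x,y,z=W[...,0],W[...,1],W[...,2]
    for b in big((z>18)&(z<32)&(y<-130)&(y>-400)&(x>400)&(x<760),1): print(n,'h',rect(W,b),np.nanmedian(z[b]))
    for b in big((z>25)&(z<37)&(abs(y-5)<45)&(x>585)&(x<660),1): print(n,'A',rect(W,b),np.nanmedian(z[b]))
    if n=='top': jigfit(q)
```

```text
t 19.6 tcp [ 515.4 -204.4  168.3] closeang 81.0 w 43.7 gf 0.0 F [ 0.6 -0.4 -0.6] q [-0.4   0.39  1.83  0.    0.92 -1.81]
top A (array([631.5,   5.4]), array([28.6, 89.4]), 6.1, 296, array([630.3,   5.5], dtype=float32)) 31.85512696979265
railtop z 33.62906447469584
rail 1 inner 55.0 outer 78.6 slope deg -2.16 -0.13 31
rail -1 inner 55.0 outer 78.4 slope deg 2.08 -0.09 30
stop face u 0.1 far 19.7
pin uv [-2.2 66.4] 17
pin uv [-110.8  -66.7] 14
wrist h (array([ 515.2, -204.2]), array([28. , 99.7]), 81.5, 2144, array([ 511.3, -204. ], dtype=float32)) 26.48776503427473
wrist A (array([630.6,  11.4]), array([28.9, 79.9]), 5.9, 1408, array([626.5,  14.9], dtype=float32)) 32.18398827252676
```

Emit:
{"op": "play_rows", "data": {"dp": [[0, 0, -40], [0, 0, -40], [0, 0, -40], [0, 0, -28], [0, 0, -9], [0, 0, 0], [0, 0, 0]], "yaw": [0, 0, 0, 0, 0, 0, 0]}}

```text
t: 20.3
ee_pos: [515.8, -204.4, 11.6]
orientation: [0.243, 3.132, -0.0]
ft_force: [-0.4, -0.5, 0.5]
width: 44.1
grasp_force: 0.0
```

Emit:
{"op": "play_rows", "data": {"dp": [[0, 0, 0], [0, 0, 0], [0, 0, 0], [0, 0, 0], [0, 0, 0], [0, 0, 0]], "yaw": [0, 0, 0, 0, 0, 0], "gripper": 1}}

```text
t: 20.8
ee_pos: [516.3, -205.1, 12.9]
orientation: [0.243, 3.129, -0.001]
ft_force: [-0.5, 1.9, 7.4]
width: 27.9
grasp_force: 30.0
```

Emit:
{"op": "play_rows", "data": {"dp": [[0, 0, 10], [0, 0, 30], [0, 0, 40], [0, 0, 30], [0, 0, 0], [0, 0, 0]], "yaw": [0, 0, 0, 0, 0, 0]}}

```text
t: 21.3
ee_pos: [516.3, -205.3, 123.7]
orientation: [0.243, 3.127, -0.003]
ft_force: [0.1, 0.1, -1.5]
width: 27.9
grasp_force: 30.0
```

Emit:
{"op": "play_rows", "data": {"dp": [[5.5, 18.6, 0], [5.5, 18.6, 0], [5.5, 18.6, 0], [5.5, 18.6, 0], [5.5, 18.6, 0], [5.5, 18.6, 0], [5.5, 18.6, 0], [5.5, 18.6, 0]], "yaw": [-6.8, -6.8, -6.8, -6.8, -6.8, -6.8, -6.8, -6.8]}}

```text
t: 21.97
ee_pos: [557.9, -54.9, 119.5]
orientation: [-1.655, -2.667, 0.002]
ft_force: [0.1, 0.1, -0.8]
width: 27.6
grasp_force: 30.0
```

Emit:
{"op": "play_rows", "data": {"dp": [[5.5, 18.6, 0], [5.5, 18.6, 0], [5.5, 18.6, 0], [0, 0, 0], [0, 0, 0], [0, 0, 0]], "yaw": [-6.8, -6.8, -6.8, 0, 0, 0]}}

```text
t: 22.47
ee_pos: [574.5, -0.5, 120.1]
orientation: [-2.091, -2.342, 0.003]
ft_force: [0.1, -0.3, -0.3]
width: 27.8
grasp_force: 30.0
```

Emit:
{"op": "play_rows", "data": {"dp": [[0, 0, -20], [0, 0, -30], [0, 0, -25], [0, 0, -10], [0, 0, 0], [0, 0, 0]], "yaw": [0, 0, 0, 0, 0, 0]}}

```text
t: 22.97
ee_pos: [575.3, -0.8, 36.0]
orientation: [-2.095, -2.34, 0.001]
ft_force: [-0.2, -0.2, -0.5]
width: 27.9
grasp_force: 30.0
```

Emit:
{"op": "play_rows", "data": {"dp": [[0, 0, -5], [0, 0, -5], [0, 0, -4], [0, 0, -3], [0, 0, 0], [0, 0, 0]], "yaw": [0, 0, 0, 0, 0, 0]}}

```text
t: 23.47
ee_pos: [575.6, -0.1, 19.2]
orientation: [2.095, 2.341, 0.0]
ft_force: [0.2, 0.6, -1.8]
width: 28.0
grasp_force: 30.0
```

Emit:
{"op": "play_rows", "data": {"dp": [[0, 0, 0], [0, 0, 0], [0, 0, 0], [0, 0, 20], [0, 0, 20], [-20, -2, 10], [-30, -3, 0], [-11, -1, 0]], "yaw": [0, 0, 0, 0, 0, 7, 7, 7], "gripper": 0.5}}

```text
t: 24.13
ee_pos: [511.4, -6.2, 69.5]
orientation: [-1.625, -2.687, 0.002]
ft_force: [-0.2, 0.3, -0.8]
width: 43.5
grasp_force: 0.0
```

Emit:
{"op": "play_rows", "data": {"dp": [[0, -0.3, 0], [0, -0.3, 0], [0, -0.3, 0], [0, -0.4, 0], [0, 0, 0], [0, 0, 0], [0, 0, 0], [0, 0, 0]], "yaw": [6.9, 6.9, 6.9, 6.9, 6.9, 6.9, 6.9, 6.9]}}

```text
t: 24.8
ee_pos: [514.7, -7.4, 69.3]
orientation: [0.196, 3.135, 0.0]
ft_force: [0.3, -0.5, 0.7]
width: 43.9
grasp_force: 0.0
```

Emit:
{"op": "play_rows", "data": {"dp": [[0, 0, -5], [0, 0, -10], [0, 0, -25], [0, 0, -10], [0, 0, -3], [0, 0, 0], [0, 0, 0]], "yaw": [6.9, 6.9, 0, 0, 0, 0, 0]}}

```text
t: 25.38
ee_pos: [514.8, -7.4, 16.4]
orientation: [-0.172, 3.137, -0.0]
ft_force: [0.1, -0.3, -0.2]
width: 43.8
grasp_force: 0.0
```

Run:
```python
from h import *
st()
p,q=shot('top'); save(q,'top6.png')
a=q['pixels'][120:250,190:310,::-1]; cv2.imwrite('pics/c6.png',cv2.resize(a,(600,650))[:600])
W=cloud(q); x,y,z=W[...,0],W[...,1],W[...,2]
for b in big((z>25)&(z<37)&(abs(y-5)<47)&(x>530)&(x<660),2): print('A',rect(W,b),np.nanmedian(z[b]))
```

```text
t 25.4 tcp [514.8  -7.4  16.4] closeang 96.3 w 43.8 gf 0.0 F [ 0.1 -0.3 -0.2] q [-0.04  0.6   1.97 -0.    0.57 -1.72]
A (array([631.4,   5.7]), array([28.4, 93.8]), 5.4, 305, array([630.7,   4.5], dtype=float32)) 31.790079227768615
```

View pics/c6.png

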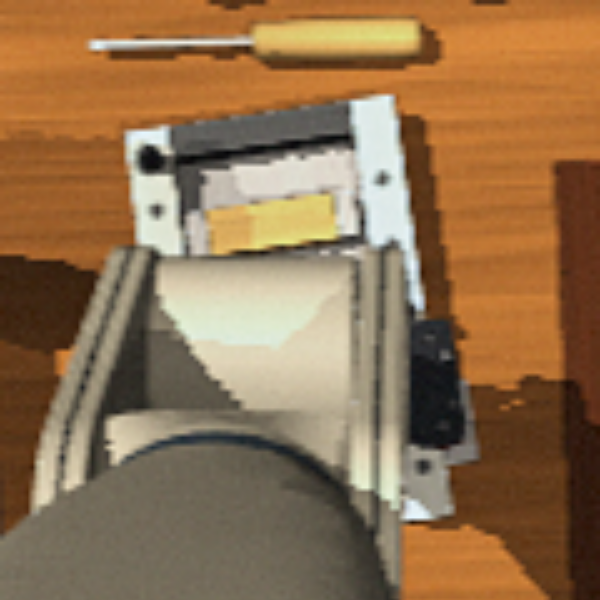

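The crop shows handle A across the channel at (270,222), flat, with the gripper behind B. Now I push the row.

Emit:
{"op": "play_rows", "data": {"dp": [[7, 0.75, 0], [7, 0.75, 0], [7, 0.75, 0], [7, 0.75, 0], [7, 0.75, 0], [7, 0.75, 0], [7, 0.75, 0], [7, 0.75, 0]], "yaw": [0, 0, 0, 0, 0, 0, 0, 0]}}

```text
t: 26.1
ee_pos: [571.0, -1.3, 16.0]
orientation: [0.173, -3.136, -0.0]
ft_force: [-1.4, -1.1, 1.6]
width: 44.0
grasp_force: 0.7
```

Emit:
{"op": "play_rows", "data": {"dp": [[7, 0.75, 0], [7, 0.75, 0], [5, 0.5, 0], [3, 0.3, 0], [3, 0.3, 0], [3, 0.3, 0], [0, 0, 0], [0, 0, 0]], "yaw": [0, 0, 0, 0, 0, 0, 0, 0]}}

```text
t: 26.77
ee_pos: [599.1, 1.5, 16.2]
orientation: [-0.173, 3.136, -0.0]
ft_force: [0.9, -0.4, -0.2]
width: 44.0
grasp_force: 0.0
```

Emit:
{"op": "play_rows", "data": {"dp": [[2, 0.2, 0], [2, 0.2, 0], [2, 0.2, 0], [0, 0, 0], [0, 0, 0]], "yaw": [0, 0, 0, 0, 0]}}

```text
t: 27.18
ee_pos: [605.2, 2.1, 16.2]
orientation: [-0.173, 3.136, -0.0]
ft_force: [0.8, -0.1, -1.5]
width: 43.7
grasp_force: 0.0
```

Emit:
{"op": "play_rows", "data": {"dp": [[2, 0.2, 0], [2, 0.2, 0], [0, 0, 0], [0, 0, 0]], "yaw": [0, 0, 0, 0]}}

```text
t: 27.52
ee_pos: [609.1, 2.5, 16.1]
orientation: [-0.173, 3.136, -0.0]
ft_force: [0.8, 0.5, 0.3]
width: 43.8
grasp_force: 0.0
```

Emit:
{"op": "play_rows", "data": {"dp": [[1.5, 0.1, 0], [0, 0, 0], [0, 0, 0]], "yaw": [0, 0, 0]}}

```text
t: 27.77
ee_pos: [610.2, 2.6, 16.1]
orientation: [-0.173, 3.137, -0.0]
ft_force: [-0.3, -0.0, 0.2]
width: 43.9
grasp_force: 0.4
```

Emit:
{"op": "play_rows", "data": {"dp": [[1.5, 0.1, 0], [0, 0, 0], [0, 0, 0]], "yaw": [0, 0, 0]}}

```text
t: 28.02
ee_pos: [610.7, 2.7, 16.0]
orientation: [0.173, -3.135, -0.0]
ft_force: [-4.5, -0.3, 4.4]
width: 43.8
grasp_force: 2.5
```

Emit:
{"op": "play_rows", "data": {"dp": [[1.5, 0.1, 0], [0, 0, 0], [0, 0, 0]], "yaw": [0, 0, 0]}}

```text
t: 28.27
ee_pos: [610.8, 2.7, 15.9]
orientation: [0.173, -3.132, -0.0]
ft_force: [-9.5, -0.7, 7.5]
width: 44.0
grasp_force: 4.7
```

Emit:
{"op": "play_rows", "data": {"dp": [[1.5, 0.1, 0], [0, 0, 0], [0, 0, 0], [0, 0, 0]], "yaw": [0, 0, 0, 0]}}

```text
t: 28.6
ee_pos: [610.8, 2.7, 15.8]
orientation: [0.173, -3.129, -0.0]
ft_force: [-13.7, -1.3, 11.2]
width: 43.7
grasp_force: 6.9
```

Emit:
{"op": "play_rows", "data": {"dp": [[-15, -1.5, 0], [-15, -1.5, 5], [-10, 0, 40], [0, 0, 41], [0, 0, 41], [0, 0, 41], [0, 0, 20], [0, 0, 0]], "yaw": [0, 0, 0, 0, 0, 0, 0, 0]}}

```text
t: 29.27
ee_pos: [578.7, -0.2, 210.1]
orientation: [-0.172, 3.125, -0.001]
ft_force: [0.2, 0.2, 0.2]
width: 43.9
grasp_force: 0.0
```

Run:
```python
from h import *
st()
p,q=shot('wrist'); save(q,'w7.png'); jigfit(q)
W=cloud(q); x,y,z=W[...,0],W[...,1],W[...,2]
for b in big((z>26)&(z<36)&(abs(y-5)<52)&(x>600)&(x<673),1): print('row',rect(W,b),np.nanmedian(z[b]))
p,q=shot('top')
W=cloud(q); x,y,z=W[...,0],W[...,1],W[...,2]
b=(z>90)&(y>150)&(x>500)&(x<720)
for h in range(80,270,30):
    k=b&(abs(z-h)<8); print(h,k.sum(),np.nanpercentile(x[k],[5,50,95]) if k.sum() else '')
b=(z>38)&(z<64)&(y>190)&(y<370)&(x>455)&(x<600)
for c in big(b,1): print('bar',rect(W,c),np.nanmedian(z[c]))
```

```text
t 29.3 tcp [ 5.787e+02 -2.000e-01  2.101e+02] closeang 96.3 w 43.9 gf 0.0 F [0.2 0.2 0.2] q [-0.02  0.37  1.75  0.    1.01 -1.7 ]
railtop z 34.093704367725735
rail 1 inner 51.1 outer 76.0 slope deg -3.79 0.12 30
rail -1 inner 57.2 outer 82.1 slope deg 5.88 2.95 31
stop face u -28.7 far 19.6
pin uv [-110.6  -68.3] 93
row (array([649.1,   8.4]), array([55.4, 99.4]), 5.6, 2661, array([645.6,   8.3], dtype=float32)) 32.39040387676772
80 0 
110 55 [614.44294733 618.13451662 621.5331951 ]
140 65 [611.77656943 615.71979447 619.95687017]
170 77 [609.8353921  613.99417666 617.95608945]
200 84 [607.25427326 611.775276   616.07240132]
230 155 [605.46909748 612.2893329  644.5497473 ]
260 244 [604.11300528 609.35508612 614.57070165]
bar (array([525.1, 284. ]), array([14.1, 93.8]), 1.5, 174, array([524.5, 285. ], dtype=float32)) 58.42050922505888
```

View pics/w7.png

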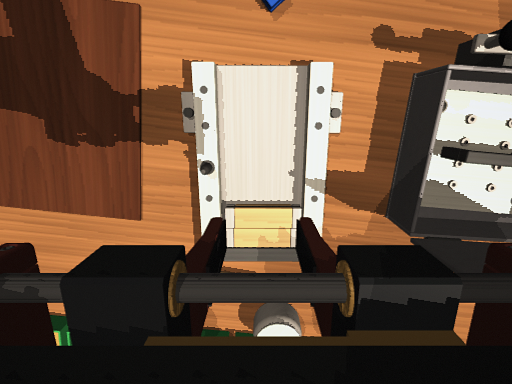

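The wrist picture (turned round) shows the row of two handles closed against the stop at (262,222), and the open case at right. I push the lid further back, because the gripper body will need that room.

Emit:
{"op": "play_rows", "data": {"dp": [[-2, 35.5, 0], [-2, 35.5, 0], [-2, 35.5, 0], [-2, 35.5, 0], [-2, 35.5, 0], [-2, 35.5, 0], [-2, 35.5, -3], [-2, 35.5, -2]], "yaw": [0, 0, 0, 0, 0, 0, 0, 0]}}

```text
t: 30.03
ee_pos: [557.4, 285.2, 196.4]
orientation: [0.173, -3.134, 0.002]
ft_force: [0.5, -0.8, -0.3]
width: 44.0
grasp_force: 0.0
```

Emit:
{"op": "play_rows", "data": {"dp": [[9, 0, 0], [9, 0, 0], [10, 0, 0], [10, 0, 0], [10, 0, 0], [10, 0, 0], [10, 0, 0], [9, 0, 0]], "yaw": [0, 0, 0, 0, 0, 0, 0, 0]}}

```text
t: 30.7
ee_pos: [636.4, 282.9, 198.6]
orientation: [0.171, -3.136, 0.001]
ft_force: [-2.4, -0.2, -0.8]
width: 43.7
grasp_force: 1.2
```

Emit:
{"op": "play_rows", "data": {"dp": [[0, 0, 0], [-15, 0, 0], [-15, 0, 0], [-15, 0, 0], [-15, 0, 0], [-15, 0, 0], [-15, 0, 0], [-15, 0, 0]], "yaw": [0, 0, -7, -7, -7, -7, -7, -7]}}

```text
t: 31.37
ee_pos: [530.7, 283.9, 199.8]
orientation: [0.971, 2.986, 0.002]
ft_force: [0.4, -0.2, -1.0]
width: 44.0
grasp_force: 0.0
```

Emit:
{"op": "play_rows", "data": {"dp": [[-8, -1, 0], [0, -1, 0], [0, 0, 0], [0, 0, 0], [0, 0, 0], [0, 0, 0], [0, 0, 0], [0, 0, 0]], "yaw": [-7, -7, -7, -7, -7, -7, -7, -3.5]}}

```text
t: 32.03
ee_pos: [523.4, 282.0, 199.9]
orientation: [2.192, 2.249, 0.003]
ft_force: [-0.0, 0.4, -0.2]
width: 43.8
grasp_force: 0.0
```

Run:
```python
from h import *
st()
for n in('wrist','top'):
    p,q=shot(n); save(q,n+'8.png')
    W=cloud(q); x,y,z=W[...,0],W[...,1],W[...,2]
    b=(z>48)&(z<66)&(y>190)&(y<370)&(x>465)&(x<590)
    for c in big(b,1): print(n,'bar',rect(W,c),np.nanmedian(z[c]))
    b=(z>10)&(z<20)&(y>190)&(y<370)&(x>440)&(x<600)
    for c in big(b,1): print(n,'plate',rect(W,c),np.nanmedian(z[c]))
b=(z>90)&(y>150)&(x>560)&(x<720)
for h in range(110,270,50):
    k=b&(abs(z-h)<8)
    if k.sum(): print(h,k.sum(),np.nanpercentile(x[k],[5,50,95]))
```

```text
t 32.0 tcp [523.4 282.  199.9] closeang 1.5 w 43.8 gf 0.0 F [-0.   0.4 -0.2] q [ 0.47  0.4   1.72 -0.    1.02  0.45]
wrist bar (array([525.9, 278.1]), array([ 13.4, 103.5]), 1.2, 1100, array([525.6, 282.2], dtype=float32)) 59.53366214804723
wrist plate (array([525.5, 277.7]), array([150.3, 160.8]), 1.2, 12344, array([520.2, 290.1], dtype=float32)) 13.659385116139418
top bar (array([524.9, 279.4]), array([ 14.2, 102.1]), 1.6, 184, array([524.7, 278.8], dtype=float32)) 58.58216665979569
top plate (array([524.8, 280.9]), array([150.2, 161.5]), 0.7, 2245, array([517.4, 278.7], dtype=float32)) 13.028330773416656
110 152 [628.07800176 632.39473729 636.39888136]
160 139 [640.527227   643.87175096 647.784396  ]
210 262 [649.26713546 653.69133041 659.00115196]
260 151 [660.19440395 665.19908123 670.24448279]
```

View pics/wrist8.png

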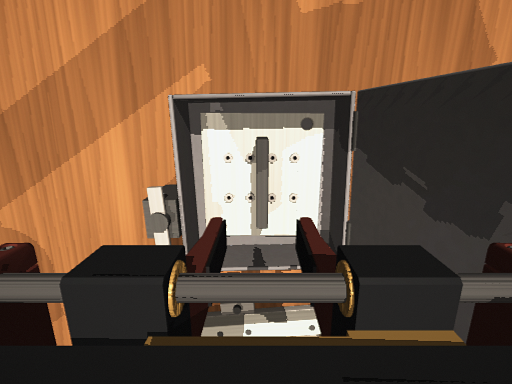

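The wrist picture shows the plate in the case with its bar handle at (262,183), and the lid well back on the right. I descend to the bar.

Emit:
{"op": "play_rows", "data": {"dp": [[2.2, -4, -40], [0, 0, -40], [0, 0, -40], [0, 0, -30], [0, 0, -13], [0, 0, -4], [0, 0, 0], [0, 0, 0]], "yaw": [0, 0, 0, 0, 0, 0, 0, 0]}}

```text
t: 32.8
ee_pos: [526.1, 278.5, 33.7]
orientation: [2.185, 2.256, 0.004]
ft_force: [-0.2, 0.7, -0.1]
width: 44.0
grasp_force: 0.0
```

Emit:
{"op": "play_rows", "data": {"dp": [[0, 0, 0], [0, 0, 0], [0, 0, 0], [0, 0, 0], [0, 0, 0], [0, 0, 0], [0, 0, 0], [0, 0, 0]], "yaw": [0, 0, 0, 0, 0, 0, 0, 0], "gripper": 1}}

```text
t: 33.47
ee_pos: [525.1, 278.0, 32.7]
orientation: [2.186, 2.256, 0.001]
ft_force: [-2.0, -0.8, 5.9]
width: 13.6
grasp_force: 30.0
```

Emit:
{"op": "play_rows", "data": {"dp": [[0, 0, 3], [0, 0, 6], [0, 0, 10], [0, 0, 12], [0, 0, 15], [0, 0, 20], [0, 0, 20]], "yaw": [0, 0, 0, 0, 0, 0, 0]}}

```text
t: 34.05
ee_pos: [524.3, 277.6, 119.4]
orientation: [-2.186, -2.256, 0.001]
ft_force: [-0.3, -0.6, -7.1]
width: 14.1
grasp_force: 30.0
```

Emit:
{"op": "play_rows", "data": {"dp": [[0, 0, 20], [4, -10, 10], [8, -22, 0], [8, -22, 0], [8, -23, 0], [8, -23, 0], [8, -23, 0], [8, -23, 0]], "yaw": [0, 0, 0, 0, 0, 0, 0, 0]}}

```text
t: 34.72
ee_pos: [574.6, 130.5, 147.9]
orientation: [-2.183, -2.255, 0.005]
ft_force: [-6.7, 3.8, -4.3]
width: 14.6
grasp_force: 30.9
```

Emit:
{"op": "play_rows", "data": {"dp": [[8, -23, 0], [8, -23, 0], [8, -23, 0], [8, -23, 0], [8, -20, 0], [5, -15, 0], [0, 0, 0], [0, 0, 0]], "yaw": [1, 1, 1, 1, 0.5, 0, 0, 0]}}

```text
t: 35.38
ee_pos: [621.6, 3.8, 148.1]
orientation: [-2.098, -2.338, 0.0]
ft_force: [-0.2, 0.2, -7.0]
width: 14.0
grasp_force: 30.0
```

Run:
```python
from h import *
st()
for n in('wrist','scene'):
    p,q=shot(n); save(q,n+'9.png')
    W=cloud(q); x,y,z=W[...,0],W[...,1],W[...,2]
    T=ctrl.get_obs()['ee_pos']
    b=(abs(z-(T[2]-20))<8)&(abs(x-T[0])<120)&(abs(y-T[1])<120)
    for c in big(b,1): print(n,'plate',rect(W,c),np.nanmedian(z[c]))
    for k in ('pin_a','pin_b'): print([(round(r['conf'],2),np.round(r['location']),np.round(atz(q,*r['location'],62.5),1)) for r in models.landmark_of(p,k)[:3]])
```

```text
t 35.4 tcp [621.6   3.8 148.1] closeang 6.2 w 14.0 gf 30.0 F [-0.2  0.2 -7. ] q [-0.01  0.51  1.69  0.    0.95 -0.12]
wrist plate (array([618.5,  34.9]), array([150.8, 100.3]), 6.2, 29081, array([611.7,  43.9], dtype=float32)) 129.37092750170638
[(0.65, array([323., 120.]), array([668.9,  76.7,  62.5]))]
[(0.65, array([323., 120.]), array([668.9,  76.7,  62.5]))]
scene plate (array([622.3,   8.1]), array([152.6, 163.6]), 6.4, 2037, array([644.2,  29.4], dtype=float32)) 126.70143581749915
[(0.8, array([246., 247.]), array([668.9,  73.9,  62.5])), (0.7, array([242., 196.]), array([546.4, -72.5,  62.5])), (0.31, array([317., 288.]), array([631.2, 279.2,  62.5]))]
[(0.8, array([246., 247.]), array([668.9,  73.9,  62.5])), (0.7, array([242., 196.]), array([546.4, -72.5,  62.5])), (0.31, array([317., 288.]), array([631.2, 279.2,  62.5]))]
```

View pics/wrist9.png

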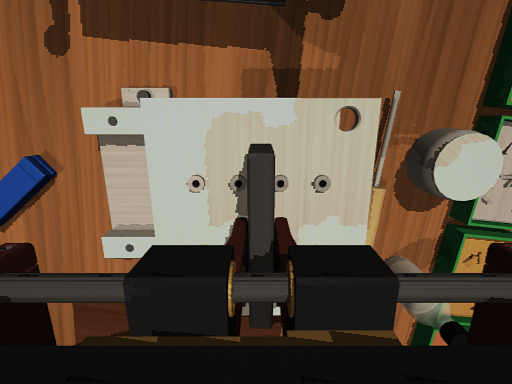

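The plate is held level above the jig, with the pin_a hole at (347,118) still off the pin's line of sight. I go lower and check through the hole.

Emit:
{"op": "play_rows", "data": {"dp": [[1.2, -1.9, -10], [0, 0, -15], [0, 0, -15], [0, 0, -8], [0, 0, -3], [0, 0, 0], [0, 0, 0]], "yaw": [0, 0, 0, 0, 0, 0, 0]}}

```text
t: 36.27
ee_pos: [623.3, 3.1, 97.3]
orientation: [2.095, 2.34, 0.0]
ft_force: [0.1, -0.4, -7.4]
width: 13.9
grasp_force: 30.0
```

Run:
```python
from h import *
st()
ims=[]
p,q=shot('wrist'); ims.append(cv2.resize(q['pixels'][80:240,230:430,::-1],(500,400),interpolation=cv2.INTER_CUBIC))
W=cloud(q);T=ctrl.get_obs()['ee_pos']; z=W[...,2]
b=(abs(z-(T[2]-20))<5)&(abs(W[...,0]-T[0])<120)&(abs(W[...,1]-T[1])<120)
for c in big(b,1): print('plate',rect(W,c),np.nanmedian(z[c]))
p,q2=shot('scene'); ims.append(cv2.resize(q2['pixels'][170:270,180:305,::-1],(250,200),interpolation=cv2.INTER_CUBIC))
cv2.imwrite('pics/c10.png',ims[0]); cv2.imwrite('pics/c10s.png',ims[1])
M=R.from_rotvec(ctrl.get_obs()['orientation']).as_matrix()
c,s=np.cos(np.radians(6.1)),np.sin(np.radians(6.1))
h=T[:2]+55*np.array([c,s])+67*np.array([-s,c])
print('hole top px',proj(q,[*h,T[2]-19.7]),'bottom',proj(q,[*h,T[2]-27.7]),'tip at hole',proj(q,[*h,62.5]))
# depth inside hole
u,v=map(int,proj(q,[*h,T[2]-19.7])); 
print(np.round(z[v-14:v+15:3,u-14:u+15:3]))
```

```text
t 36.3 tcp [623.3   3.1  97.3] closeang 6.3 w 13.9 gf 30.0 F [ 0.1 -0.4 -7.4] q [-0.01  0.58  1.71  0.    0.85 -0.12]
plate (array([620.2,  34.3]), array([150.8, 100. ]), 6.3, 29016, array([613.2,  43.1], dtype=float32)) 78.50790794925001
hole top px (np.float64(346.8154273998405), np.float64(122.14745359647723)) bottom (np.float64(343.2021433801358), np.float64(121.99899352772624)) tip at hole (np.float64(340.0937512993175), np.float64(121.87127810333483))
[[78. 79. 78. 78. 34. 35. 75. 77. 79. 79.]
 [79. 79. 78. 35. 34. 35. 35. 73. 78. 78.]
 [79. 78. 58. 56. 35. 35. 34. 35. 75. 76.]
 [80. 77. 61. 62. 52. 35. 35. 34. 73. 78.]
 [nan 61. 63. 63. 62. 35. 34. 34. 74. 78.]
 [78. 78. 63. 62. 35. 34. 35. 35. 73. 79.]
 [78. 78. 59. 58. 34. 35. 35. 71. 77. 79.]
 [78. 79. 78. 34. 36. 34. 73. 77. 79. 78.]
 [78. 79. 79. 78. 79. 78. 79. 78. 78. 80.]
 [77. 78. 79. 79. 79. 78. 78. 78. 79. 79.]]
```

View pics/c10.png

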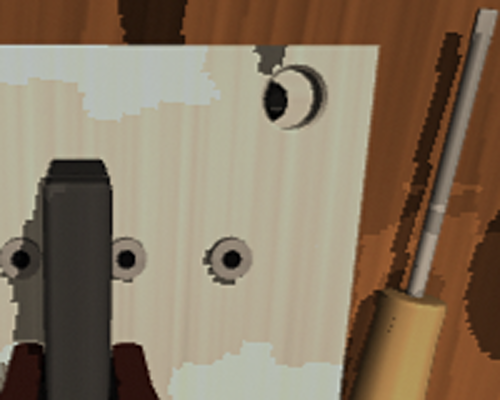

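```bash
cat >> h.py <<'E'
def holefit():
    from scipy.optimize import least_squares
    p,q=shot('wrist'); W=cloud(q); z=W[...,2]; T=ctrl.get_obs()['ee_pos']; zt=T[2]-19.7
    c,s=np.cos(np.radians(6.1)),np.sin(np.radians(6.1)); A=np.array([[c,s],[-s,c]])
    h=T[:2]+A.T@[55,67]; u,v=map(int,proj(q,[*h,zt]))
    m=np.zeros(z.shape,bool); m[v-18:v+15,u-20:u+16]=True
    g=q['pixels'][v-18:v+15,u-20:u+16]
    hm=m&((z<zt-3.2)|np.isnan(z)); hm=big(hm,1)[0]
    ys,xs=np.nonzero(hm); (cx,cy),r=cv2.minEnclosingCircle(np.stack([xs,ys],1).astype(np.float32))
    H=atz(q,cx,cy,zt+.5)[:2]
    P=W[hm&(z>53)&(z<65)]; P=P[~np.isnan(P).any(1)]
    f=least_squares(lambda x:[np.hypot(a-x[0],b-x[1])-(2.5+.35*(62.5-e)) if e<61.5 else max(0,np.hypot(a-x[0],b-x[1])-2.6) for a,b,e in P],P[:,:2].mean(0),loss='soft_l1')
    print('hole px',cx,cy,r,'pin n',len(P),'resid',np.round(np.sqrt(np.mean(f.fun**2)),2)); print('hole-TCPpred uv',np.round(A@(H-h),1),'pin-hole uv',np.round(A@(f.x-H),1),'world move',np.round(f.x-H,1))
E
python3 - <<'E'
from h import *
holefit(); holefit()
E
```

```text
hole px 345.8174743652344 119.20635223388672 11.932968139648438 pin n 98 resid 0.19
hole-TCPpred uv [-0.4  1.7] pin-hole uv [ 0.4 -0.7] world move [ 0.4 -0.6]
hole px 345.6369934082031 119.08904266357422 11.928078651428223 pin n 96 resid 0.27
hole-TCPpred uv [-0.5  1.8] pin-hole uv [ 0.5 -0.8] world move [ 0.6 -0.8]
```

Emit:
{"op": "play_rows", "data": {"dp": [[0.4, -0.7, 0], [0, 0, -4], [0, 0, -4], [0, 0, -4], [0, 0, -3], [0, 0, 0], [0, 0, 0]], "yaw": [0, 0, 0, 0, 0, 0, 0]}}

```text
t: 37.05
ee_pos: [623.1, 2.3, 81.6]
orientation: [-2.095, -2.34, 0.001]
ft_force: [-0.5, -0.2, -6.3]
width: 13.7
grasp_force: 30.0
```

Emit:
{"op": "play_rows", "data": {"dp": [[0, 0, -3], [0, 0, -3], [0, 0, -3], [0, 0, 0], [0, 0, 0]], "yaw": [0, 0, 0, 0, 0]}}

```text
t: 37.47
ee_pos: [623.2, 2.3, 72.8]
orientation: [-2.095, -2.34, 0.001]
ft_force: [0.2, -0.7, -7.7]
width: 13.7
grasp_force: 30.0
```

Emit:
{"op": "play_rows", "data": {"dp": [[0, 0, -3], [0, 0, -3], [0, 0, -2], [0, 0, 0], [0, 0, 0]], "yaw": [0, 0, 0, 0, 0]}}

```text
t: 37.88
ee_pos: [623.2, 2.3, 64.9]
orientation: [-2.096, -2.34, 0.001]
ft_force: [0.4, -0.7, -7.3]
width: 13.7
grasp_force: 30.0
```

Emit:
{"op": "play_rows", "data": {"dp": [[0, 0, -1], [0, 0, -1], [0, 0, -1], [0, 0, 0], [0, 0, 0]], "yaw": [0, 0, 0, 0, 0]}}

```text
t: 38.3
ee_pos: [623.5, 2.4, 62.4]
orientation: [2.095, 2.34, 0.0]
ft_force: [-1.0, 0.9, -2.0]
width: 13.8
grasp_force: 30.0
```

Touching now (force went from -7.3 to -2). I go a little lower, then release.

Emit:
{"op": "play_rows", "data": {"dp": [[0, 0, -1], [0, 0, 0], [0, 0, 0]], "yaw": [0, 0, 0]}}

```text
t: 38.55
ee_pos: [623.6, 2.5, 61.8]
orientation: [2.096, 2.34, 0.001]
ft_force: [-3.4, 3.1, 4.2]
width: 13.9
grasp_force: 30.0
```

Emit:
{"op": "play_rows", "data": {"dp": [[0, 0, 0], [0, 0, 0], [0, 0, 0], [0, 0, 0], [0, 0, 0]], "yaw": [0, 0, 0, 0, 0], "gripper": 0.5}}

```text
t: 38.97
ee_pos: [623.6, 2.1, 61.0]
orientation: [2.096, 2.34, 0.0]
ft_force: [0.2, 0.2, 0.8]
width: 42.3
grasp_force: 0.0
```

Emit:
{"op": "play_rows", "data": {"dp": [[0, 0, 10], [0, 0, 25], [0, 0, 40], [0, 0, 40], [0, 0, 40], [0, 0, 0], [0, 0, 0]], "yaw": [0, 0, 0, 0, 0, 0, 0]}}

```text
t: 39.55
ee_pos: [625.2, 2.2, 219.9]
orientation: [2.092, 2.337, 0.007]
ft_force: [-0.3, 0.0, -0.5]
width: 44.0
grasp_force: 0.0
```

Emit:
{"op": "play_rows", "data": {"dp": [[-20, -20, 10], [-30, -25, 0], [-30, -25, 0], [-30, -25, 0], [-30, -25, 0], [-30, -25, 0], [-20, -25, 0], [0, 0, 0]], "yaw": [0, 0, 0, 0, 0, 0, 0, 0]}}

```text
t: 40.22
ee_pos: [428.8, -169.8, 224.8]
orientation: [-2.097, -2.335, 0.004]
ft_force: [0.3, -0.7, -0.3]
width: 43.9
grasp_force: 0.0
```

```bash
python3 - <<'E'
from h import *
st()
for n in('wrist','top'):
    p,q=shot(n); save(q,n+'11.png'); W=cloud(q); x,y,z=W[...,0],W[...,1],W[...,2]
    b=(z>39)&(z<46)&(abs(x-622)<95)&(abs(y-5)<95)
    P=W[b]; 
    for c in big(b,1): print(n,'plate',rect(W,c),np.nanmedian(z[c]),'tilt',np.round(np.linalg.lstsq(np.c_[W[c][:,:2]-[622,5],np.ones(c.sum())],W[c][:,2],rcond=None)[0],4))
    for c in big((z>55)&(z<70)&(abs(x-622)<75)&(abs(abs(y-5)-70)<20),2): print('pin',rect(W,c))
E
python3 -c "
import cv2;a=cv2.imread('pics/top11.png')[100:260,170:330];cv2.imwrite('pics/c11.png',cv2.resize(a,(600,600),interpolation=cv2.INTER_CUBIC))"
```

```text
t 40.2 tcp [ 428.8 -169.8  224.8] closeang 6.1 w 43.9 gf 0.0 F [ 0.3 -0.7 -0.3] q [-0.4   0.18  1.98 -0.    0.99 -0.51]
wrist plate (array([626.3, -14.4]), array([152.8, 122.8]), 6.1, 12552, array([612.1, -14.7], dtype=float32)) 42.465074986770816 tilt [1.00000e-04 1.20000e-03 4.25509e+01]
pin (array([574.6, -69.1]), array([6.7, 9.7]), 15.6, 67, array([574.1, -69. ], dtype=float32))
pin (array([627.1, -48.2]), array([ 3.8, 12.3]), 75.5, 47, array([622.3, -47.5], dtype=float32))
top plate (array([623.3,   6.3]), array([151.6, 160.3]), 5.9, 2355, array([616.6,   5.6], dtype=float32)) 42.08330038584097 tilt [ 1.00000e-04 -2.00000e-04  4.21473e+01]
pin (array([670.1,  77.9]), array([5.9, 8.3]), 5.4, 10, array([669.3,  78.3], dtype=float32))
pin (array([574.8, -64.8]), array([5.7, 5.6]), 88.2, 7, array([574.8, -64.9], dtype=float32))
```

View pics/c11.png

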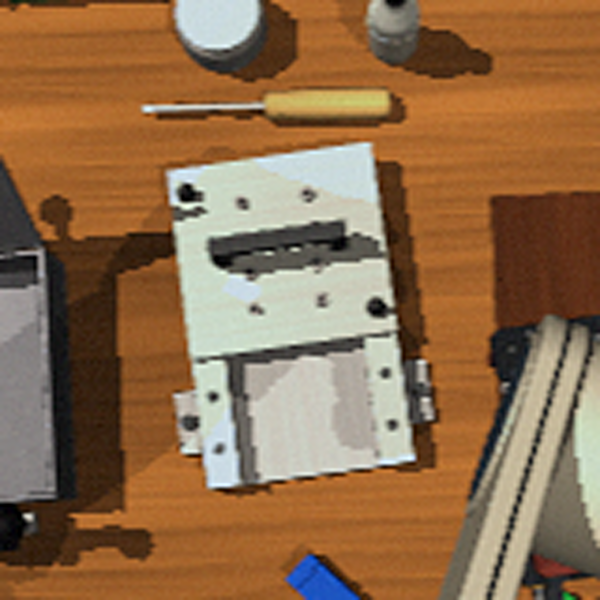

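The plate sits flush and level (top at 42 mm), with pins through both holes at (186,190) and (377,307). The bystanders are in place.

```bash
python3 -c "
from workcell import ticket
print(ticket.close_job())"
```

```text
the job is handed in; nothing more can be done
None
```

The job is handed in: the latch is swung clear, the lid is open past upright, both handles are closed up against the stop, and the drill plate is flush over both pins. The hand-in call did not return a verdict.

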